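# Fit check: heat sink held over a balanced power module

## Robot

A 6-joint arm with a two-finger parallel gripper is mounted at the origin on the work surface. World frame = base frame: x ahead of the robot, y to its left, z up, the work surface at z = 0. Lengths are in m, angles in rad, forces in N, time in s.
With the tool pointing down it reaches from about 0.325 to 0.925 m from the base axis. Payload 3.1 kg.
Tool frame: the origin (TCP) lies at the very end of the fingers, on their centre line; the grasp point (between the pads) lies 19 mm behind it (r.hold_point_z is the z of the grasp point in the tool frame, in m); z points along the fingers, y is the line along which they close (so a half turn about z gives the same grasp; the last joint's range is limited). The gripper opens to 85 mm and grips with 20 to 120 N. Pads are 22 mm wide; open, the fingers measure 114 mm over their backs; the gripper's body (76 mm by 85 mm) begins 54 mm behind the grasp point. The pads swing forward as they close: fully open they stand 13 mm farther back than shut.
Start: joints at [1.001, 0.217, 1.613, -0, 1.311, -0.112], TCP at [0.276, 0.561, 0.231] pointing down, gripper open.
Joint ranges: [-2.75, 2.75], [-0.78, 2.1], [0.31, 2.55], [-1.13, 4.27], [0.13, 2.63], [-2.58, 2.58]. Speed limits (rad/s): [2.79, 2.79, 3.14, 3.14, 3.14, 3.14].

## Interface

Orientations are given as a unit quaternion [x, y, z, w].
In Python, from station import r, imaging, ticket gives the robot as it stands (r), with the cameras (imaging) and the job (ticket).
- The arm moves only by the tool drive_effector, called after "Call:" by a JSON object that holds its "method" and its "body". Schema: {"type":"object","properties":{"ticks":{"type":"array","items":{"type":"array","items":{"type":"array","items":{"type":"number"},"minItems":4,"maxItems":4},"minItems":1,"maxItems":10},"minItems":1,"maxItems":1},"jaw":{"type":"number"},"force":{"type":"number"},"only":{"type":"string"},"quiet":{"type":"boolean"},"lines":{"type":"string"}},"required":["ticks"],"additionalProperties":false}. ticks is a list that holds a single list of rows (three levels of brackets), with 1 to 10 rows, each of 4 numbers: dx, dy, dz in m, then a turn about the tool's z in rad; each row shifts and turns the commanded pose from where the row before left it, along the tool's axes as they then stand; what a row does not reach is not made up. A row lasts 1/12 s, in which the tool goes at most 0.0417 m and 0.125 rad, less where a joint would pass 70% of its speed; a pose out of reach is approached as far as the arm can. jaw is the finger opening in m, set as the call begins (left out keeps the last). The fingers move at their own pace and stop on an object; force is the grip in N (left out, the last holds). Time passes only in rows, so rows that do not move let the fingers close. The tool returns the time, the measured TCP pose, the force, the opening and the grip force at its end. only (a regular expression) keeps the lines of the reply that match it, lines (a string "A,B") keeps lines A to B, and quiet returns only ok. Input that does not fit is refused with a message, and nothing moves.
- r.get_obs(): the state, without advancing time (a new reading comes with each control period).
- imaging.capture(name): name is "scene" or "top" or "wrist"; returns a dict with "image" (384x512x3 uint8, red, green, blue), "z_map" (384x512 float32, m along the optical axis (not along the pixel's ray), 0 where there is no reading), "fov_y" (degrees; the focal length in pixels is half the picture's height over the tangent of half this angle, whatever the lens; pixels are square), "cx", "cy" (the principal point, pixels), "k1" (the pictures are not rectified: a ray, as slopes to the right and down, at radius r is drawn at 1 + k1 r^2 times it, then the intrinsics apply), "T" (4x4, takes a point from camera to world coordinates); the wrist camera has in their place "mount" (4x4, takes a point from camera to tool coordinates, whose origin is the TCP and whose axes are the flange's). Camera axes: x right, y down, z forward; pixel columns grow to the right and rows downward; lengths in m; the calibration is good to about 2 mm. A picture is of the moment at which its call begins: read the wrist's pose just before it.
- ticket.finish_job(): hands the job in; it is judged then, once.
The state is a dict: "time_s": time; "qpos": joint angles; "joint_vel": joint speeds; "joint_torque": joint torques, N m; "ee_pos": TCP position; "tool_rot": TCP orientation; "force": force on the tool from outside, world axes, zero at the start; "torque": the same for the moment, N m; "width": finger opening in m; "finger_force": force on a finger pad.
Only numpy, scipy, OpenCV 4.12 (cv2) and the standard library are available. Lean on these libraries where they do the work, as an engineer would, in place of code of your own. Each camera call takes 0.05 s, during which the arm holds its last target. There are 200 camera calls.

## Task

Balance the flat black power module, nearly level, right side up, on the crown of the domed steel rest and let go of it. Then pick up the rectangular finned heat sink, bring it past the rack of white covers and hold it fins up just above the module, centred and squared up with it, with about a centimetre of clear air between them so that a colleague can check the fit. Never touch the rack, never let the heat sink touch the module, leave everything else where it is, and finish while still holding the heat sink there.

Things in the scene. Friction and masses are not known exactly. Their poses are not given: they have to be found in the camera images.
- module: power module: a flat black rectangular block 60 (x) by 44 (y) by 18 (z) mm with metal contacts on its top face, about 0.12 kg, loose, lying flat on the bench on the robot's right. Origin: centre of its underside; z up out of its top; x along its 60 mm side
- module_top (a point): centre of the module's top face, 18 mm above the module's origin; axes as the module's
- heatsink: rectangular aluminium heat sink with seven straight fins running along its x: 60 (x) by 44 (y) mm, 32 mm tall with the fins, about 0.16 kg, loose, standing fins up on the bench on the robot's right (module and heat sink swap places from start to start). Origin: centre of its flat underside; z up; x along its 60 mm side. Grip it across the 44 mm, on the outer fins
- dome_rest: steel rest with a half-ball top, fixed to the bench on the robot's left: a half ball of 45 mm radius on a round foot 96 mm across and 15 mm tall, 60 mm tall in all. Origin: centre of its underside
- dome_top (a point): crown of the domed rest, the highest point of the half ball, 60 mm above the bench
- flat_rest: another steel rest with a flat round top (90 mm across, same foot, 60 mm tall), fixed, not used; it and the domed rest swap places. Origin: centre of its underside
- rack: grey rack full of upright white plastic covers, fixed, between the right and left halves of the bench: 250 (x) by 80 (y) mm, 100 mm tall. Origin: centre of its underside
- jar: small closed jar, 38 mm across, 48 mm tall, loose bystander. Origin: centre of its underside
- reel: solder reel standing on its flange, 62 mm across, 44 mm tall, loose bystander. Origin: centre of its underside
- tape: roll of tape lying flat, 68 mm across, 20 mm tall, loose bystander. Origin: centre of its underside
- round_sink: round finned heat sink, 52 mm across, 30 mm tall (not the one for this job), loose bystander. Origin: centre of its underside
- screwdriver: screwdriver lying flat, handle towards -x of its own frame, loose bystander. Origin: centre of its underside
- meter: hand multimeter lying flat, 75 x 150 mm, 36 mm tall, loose bystander. Origin: centre of its underside

How it is judged:
On the way, in this order (a step that is already met when the one before it is completed fails the run):
1. the module rests balanced on the crown of the domed rest, let go (horizontal distance between module and dome_top below 0.015 m and z of module in the frame of dome_top between -0.008 and 0.008 m and angle between module's own z axis and vertical below 0.2 rad and contact force between module and dome_rest above 0.2 N and contact force between module and the arm below 0.1 N and contact force between module and the fingers below 0.1 N and linear speed of module below 0.03 m/s and angular speed of module below 0.4 rad/s), for 0.3 s.
2. the heat sink is lifted off the bench in the gripper (height (world z) of heatsink above 0.05 m and contact force between heatsink and the fingers above 1 N), for 0.2 s.
At the end, for the whole second after the job is handed in: Gripper holds the heat sink still, upright (7 deg), its underside 3 to 20 mm above the module top, centred within 10 mm, parallel within 8.5 deg, not touching; the module lies free and still on the dome, top up, centred within 15 mm, tilted under 11 deg (all of step 1 and horizontal distance between heatsink and module_top below 0.01 m and z of heatsink in the frame of module_top between 0.003 and 0.02 m and angle between the x axis of heatsink and the x axis of module, either way round below 0.15 rad and angle between heatsink's own z axis and vertical below 0.12 rad and contact force between heatsink and module below 0.05 N and contact force between heatsink and the fingers above 1 N and linear speed of heatsink below 0.02 m/s); the arm keeps its last pose, push and grip.
It fails at once if the rack of white covers is touched (contact force between rack and anything else above 1 N).
It fails at once if the heat sink touches the module (contact force between heatsink and module above 0.3 N).
It fails at once if a bystander is disturbed (moved more than 20 mm) (distance of any of jar, reel, tape, round_sink, screwdriver, meter from where it was at the start of the episode above 0.02 m).
It also fails if it takes over 72 s, if anything falls off the work surface, if the arm or the gripper's body presses on something with over 40 N, if the wrist force passes 120 N, or if a joint passes its speed limit or range.

## Working session

There is one attempt and no reset: what is moved stays moved. The work goes in short steps, Python scripts to look and compute and a tool call to move; the robot and the scene stay as the last step left them, time stands still between calls to the robot, and variables do not carry over. Pictures are saved under pics/ and viewed, at most 10 in all, crops included, and the job is handed in when it is done.

```bash
ls; mkdir -p pics
```

Create h.py:
```python
import numpy as np, cv2
from station import r, imaging, ticket
from scipy.spatial.transform import Rotation as R
def save(c,n): cv2.imwrite('pics/'+n,c['image'][:,:,::-1])
def cam(name):
    o=r.get_obs(); c=imaging.capture(name)
    if name=='wrist':
        T=np.eye(4);T[:3,:3]=R.from_quat(o['tool_rot']).as_matrix();T[:3,3]=o['ee_pos'];c['T']=T@c['mount']
    return c
def rays(c,uv):
    f=192/np.tan(np.radians(c['fov_y'])/2)
    K=np.array([[f,0,c['cx']],[0,f,c['cy']],[0,0,1]])
    return cv2.undistortPoints(np.array(uv,float).reshape(-1,1,2),K,np.array([c['k1'],0,0,0,0.])).reshape(-1,2)
def cloud(c):
    h,w=c['z_map'].shape
    u,v=np.meshgrid(np.arange(w),np.arange(h))
    n=rays(c,np.stack([u,v],-1).reshape(-1,2)); z=c['z_map'].reshape(-1,1)
    p=np.hstack([n*z,z])@c['T'][:3,:3].T+c['T'][:3,3]
    p[z[:,0]==0]=np.nan
    return p.reshape(h,w,3)
```

Run:
```python
from h import *
for n in('scene','top'):
    c=cam(n);save(c,n+'0.png');np.save(n+'0.npy',c,allow_pickle=True)
    print(n,c['fov_y'],c['cx'],c['cy'],c['k1'],c['T'].round(3).tolist())
o=r.get_obs();print(o)
```

```text
pics
station.py
scene 57.428063003366354 258.5091367584202 188.2922975934005 0.01878922047738431 [[-0.607, 0.474, -0.637, 1.145], [0.794, 0.343, -0.501, 0.414], [-0.019, -0.811, -0.585, 0.576], [0.0, 0.0, 0.0, 1.0]]
top 49.38221558808409 259.1107974002122 193.11861430782608 -0.03035686377784763 [[0.001, -0.984, 0.178, 0.416], [-1.0, -0.002, -0.005, 0.012], [0.005, -0.178, -0.984, 1.076], [0.0, 0.0, 0.0, 1.0]]
{'time_s': 0.1, 'qpos': array([ 1.00081899e+00,  2.17697092e-01,  1.61477908e+00,  4.49273877e-05,
        1.31132250e+00, -1.12179135e-01]), 'joint_vel': array([-0.00037792, -0.003053  , -0.00322739, -0.00061516, -0.00025204,
       -0.0014633 ]), 'joint_torque': array([-1.42533576e-03, -3.98076546e+01, -3.04969168e+01, -2.93889607e-04,
        4.25039543e-03,  3.33054390e-05]), 'ee_pos': array([0.27578853, 0.56003699, 0.23008464]), 'tool_rot': array([ 2.26910977e-01,  9.73914879e-01, -1.03221261e-03, -3.89416510e-04]), 'force': array([-0.66479289, -0.58436144, -0.77573651]), 'torque': array([ 0.0263744 , -0.03189626, -0.01324594]), 'finger_force': 0.0, 'width': 0.08542863697350787}
```

View pics/top0.png

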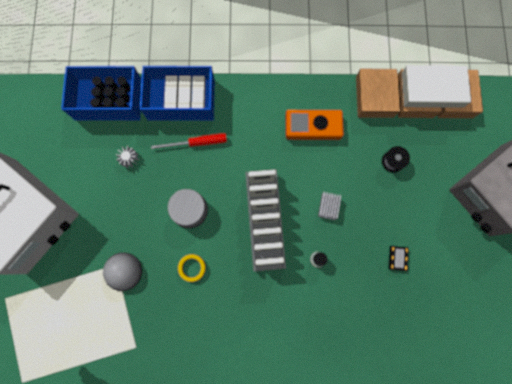

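View pics/scene0.png

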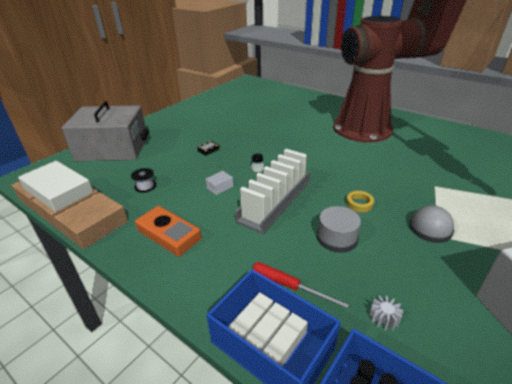

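The top view shows the module at (399,258), heat sink (330,206), dome (122,271), flat rest (187,208), rack (265,220), jar (319,259), tape (191,268) and reel (397,159). The scene view shows the module at (208,147), heat sink (220,182) and dome crown near (433,212).

Run:
```python
from h import *
t=np.load('top0.npy',allow_pickle=True).item();s=np.load('scene0.npy',allow_pickle=True).item()
P=cloud(t);S=cloud(s)
for n,(u,v) in dict(module=(399,258),hs=(330,206),dome=(122,271),flat=(187,208),rack=(265,220),jar=(319,259),tape=(191,256),reel=(397,159)).items():
    print(n,P[v,u].round(3))
for n,(u,v) in dict(module=(208,147),hs=(220,180),dome=(433,212)).items(): print('scene',n,S[v,u].round(3))
# triangulate with two views
def tri(a,b):
    A=[];y=[]
    for c,uv in((t,a),(s,b)):
        d=c['T'][:3,:3]@np.r_[rays(c,[uv])[0],1];d/=np.linalg.norm(d);M=np.eye(3)-np.outer(d,d);A.append(M);y.append(M@c['T'][:3,3])
    return np.linalg.solve(sum(A),sum(y))
print('tri',tri((399,258),(208,147)),tri((330,206),(220,178)))
def fit(Q,lo,hi,cx,cy,rad):
    m=(Q[...,2]>lo)&(Q[...,2]<hi)&(np.hypot(Q[...,0]-cx,Q[...,1]-cy)<rad);q=Q[m]
    rc=cv2.minAreaRect((q[:,:2]*1000).astype(np.float32));return rc,np.median(q[:,2]),m.sum()
for nm,Q in(('top',P),('scene',S)):
    for n,uv,rad,lo,hi in(('module',(399,258),.06,.011,.035),('hs',(330,206),.06,.02,.05),('rack',(265,220),.18,.06,.13)):
        c=P[uv[1],uv[0]];print(nm,n,fit(Q,lo,hi,c[0],c[1],rad))
    c=P[271,122];m=(np.hypot(Q[...,0]-c[0],Q[...,1]-c[1])<.06)&(Q[...,2]>.025);q=Q[m]
    sol=np.linalg.lstsq(np.c_[2*q,np.ones(len(q))],(q**2).sum(1),rcond=None)[0];print(nm,'dome',sol[:3],np.sqrt(sol[3]+sol[:3]@sol[:3]),q[:,2].max(),len(q))
```

```text
module [ 0.442 -0.348  0.015]
hs [ 0.573 -0.174  0.028]
dome [0.409 0.336 0.057]
flat [0.563 0.184 0.059]
rack [ 0.531 -0.008  0.079]
jar [ 0.439 -0.14   0.048]
tape [0.447 0.177 0.02 ]
reel [ 0.693 -0.348  0.043]
scene module [ 0.45  -0.338  0.018]
scene hs [ 0.579 -0.165  0.029]
scene dome [0.419 0.346 0.056]
tri [ 0.44187522 -0.3481315   0.01150569] [ 0.57226326 -0.17321686  0.0286779 ]
top module (((443.71527099609375, -346.031494140625), (45.351680755615234, 61.1318473815918), 85.00440216064453), np.float64(0.017640285793773858), np.int64(437))
top hs (((574.9974365234375, -174.77462768554688), (44.67611312866211, 60.08713150024414), 78.86511993408203), np.float64(0.029594153366486964), np.int64(274))
top rack (((531.0985107421875, 63.71287536621094), (222.3183135986328, 212.50653076171875), 4.954892635345459), np.float64(0.09755955787924298), np.int64(1369))
top dome [0.40937921 0.35149384 0.01540772] 0.04418235171358038 0.06254140168286781 990
scene module (((442.99658203125, -345.39874267578125), (47.33258819580078, 62.13736343383789), 82.74739074707031), np.float64(0.016913117261265986), np.int64(149))
scene hs (((576.4113159179688, -172.26956176757812), (47.55270767211914, 61.6781005859375), 79.19487762451172), np.float64(0.029819774317731418), np.int64(283))
scene rack (((533.6705322265625, 63.733604431152344), (224.61477661132812, 209.29124450683594), 4.689128875732422), np.float64(0.08933728132830848), np.int64(1932))
scene dome [0.40813014 0.35140953 0.01618209] 0.04325554697255296 0.060734310537728486 865
```

Call:
{"method": "drive_effector", "body": {"ticks": [[[0, 0, 0, -0.1175], [0, 0, 0, -0.1175], [0, 0, 0, -0.1175], [-0.0113, -0.0384, 0, 0], [-0.0113, -0.0384, 0, 0], [-0.0113, -0.0384, 0, 0], [-0.0113, -0.0384, 0, 0], [-0.0113, -0.0384, 0, 0], [-0.0113, -0.0384, 0, 0], [-0.0113, -0.0384, 0, 0]]], "jaw": 0.085, "force": 40}}

```text
time_s: 0.93
ee_pos: [0.3261, 0.2831, 0.2307]
tool_rot: [0.052, 0.999, -0.0, -0.0]
force: [1.3, 0.4, -0.1]
width: 0.0848
finger_force: 0.0
```

Call:
{"method": "drive_effector", "body": {"ticks": [[[-0.0113, -0.0384, 0, 0], [-0.0113, -0.0384, 0, 0], [-0.0113, -0.0384, 0, 0], [-0.0113, -0.0384, 0, 0], [-0.0113, -0.0384, 0, 0], [-0.0113, -0.0384, 0, 0], [-0.0113, -0.0384, 0, 0], [-0.0113, -0.0384, 0, 0], [-0.0113, -0.0384, 0, 0], [-0.0113, -0.0384, 0, 0]]]}}

```text
time_s: 1.77
ee_pos: [0.3982, -0.1107, 0.2311]
tool_rot: [0.053, 0.999, 0.0, 0.0]
force: [0.8, 0.4, 1.1]
width: 0.0853
finger_force: 0.0
```

Call:
{"method": "drive_effector", "body": {"ticks": [[[-0.0113, -0.0384, 0, 0], [-0.0113, -0.0384, 0, 0], [-0.0113, -0.0384, 0, 0], [-0.0113, -0.0384, 0, 0], [-0.0113, -0.0384, 0, 0], [-0.0113, -0.0384, 0, 0], [0, 0, 0, 0], [0, 0, 0, 0], [0, 0, 0, 0]]]}}

```text
time_s: 2.52
ee_pos: [0.4413, -0.3443, 0.2304]
tool_rot: [0.053, 0.999, 0.001, -0.001]
force: [-1.0, 0.6, -0.3]
width: 0.085
finger_force: 0.0
```

Run:
```python
from h import *
c=cam('wrist');save(c,'w1.png');np.save('w1.npy',c,allow_pickle=True)
P=cloud(c);print(c['mount'].round(3).tolist(),c['fov_y'])
m=(P[...,2]>.011)&(P[...,2]<.035)&(np.hypot(P[...,0]-.443,P[...,1]+.346)<.06);q=P[m]
print(cv2.minAreaRect((q[:,:2]*1000).astype(np.float32)),np.median(q[:,2]),len(q))
o=r.get_obs();print(o['qpos'],o['ee_pos'],o['tool_rot'])
```

```text
[[0.0, -0.959, -0.282, 0.071], [1.0, 0.0, 0.0, 0.001], [-0.0, -0.282, 0.959, -0.143], [0.0, 0.0, 0.0, 1.0]] 63.28808126804924
((441.90362548828125, -346.9368896484375), (43.515052795410156, 59.891578674316406), 84.42220306396484) 0.018245129627662726 1913
[-7.87231629e-01  7.98159016e-02  1.76939925e+00  3.95791633e-04
  1.29427375e+00 -2.25330344e+00] [ 0.44140081 -0.34368115  0.23064219] [ 5.23924448e-02  9.98626104e-01  7.76914355e-04 -5.75818141e-04]
```

View pics/w1.png

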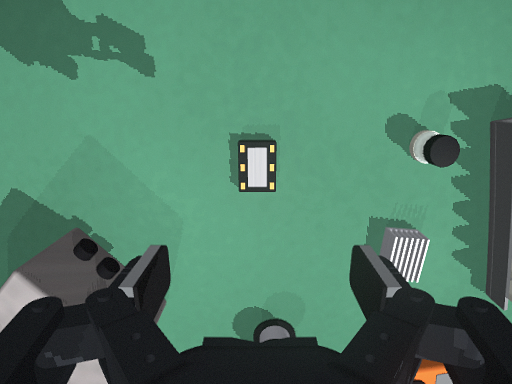

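The wrist view shows the module right side up (contacts visible) at (257,166), aligned with the fingers; heat sink (405,253), jar (435,150). I'll descend part way and triangulate.

Call:
{"method": "drive_effector", "body": {"ticks": [[[-0.0008, -0.0032, 0.03, 0], [0, 0, 0.03, 0], [0, 0, 0.03, 0], [0, 0, 0.03, -0.008], [0, 0, 0, 0], [0, 0, 0, 0], [0, 0, 0, 0]]]}}

```text
time_s: 3.15
ee_pos: [0.4433, -0.3481, 0.1132]
tool_rot: [0.048, 0.999, -0.001, 0.001]
force: [-1.2, -0.3, 0.6]
width: 0.0847
finger_force: 0.0
```

Run:
```python
from h import *
a=np.load('w1.npy',allow_pickle=True).item()
b=cam('wrist');save(b,'w2.png')
M=[]
for c in(a,b):
    P=cloud(c);m=(P[...,2]>.011)&(P[...,2]<.035)&(np.hypot(P[...,0]-.443,P[...,1]+.346)<.06);q=P[m]
    print(cv2.minAreaRect((q[:,:2]*1000).astype(np.float32)),np.median(q[:,2]),len(q))
    # colour-only: dark region centre
    g=c['image'].max(2);k=(m).astype(np.uint8)
    near=cv2.dilate(k,np.ones((7,7)))>0
    s=c['image'].astype(int);obj=near&~((s[...,1]>s[...,0]+12))
    n,l,st,ce=cv2.connectedComponentsWithStats(obj.astype(np.uint8));i=1+st[1:,4].argmax()
    box=cv2.boxPoints(cv2.minAreaRect(np.argwhere(m)[:,::-1].astype(np.float32)));uv=box.mean(0);print('pix',uv,ce[i])
    d=c['T'][:3,:3]@np.r_[rays(c,[uv])[0],1];d/=np.linalg.norm(d);M.append((np.eye(3)-np.outer(d,d),c['T'][:3,3]))
print('tri',np.linalg.solve(sum(m for m,_ in M),sum(m@p for m,p in M)))
o=r.get_obs();print(o['ee_pos'],o['tool_rot'])
```

```text
((441.90362548828125, -346.9368896484375), (43.515052795410156, 59.891578674316406), 84.42220306396484) 0.018245129627662726 1913
pix [256.5 165.5] [256.98407643 165.95063694]
((441.9739685058594, -346.4495849609375), (44.259029388427734, 60.14329528808594), 84.40125274658203) 0.018210717419938405 4047
pix [261.  190.5] [260.85436893 189.40627334]
tri [ 0.44071869 -0.34649499  0.01637774]
[ 0.44385731 -0.34896268  0.11411131] [ 0.04822666  0.99883378 -0.00154238  0.00169773]
```

Call:
{"method": "drive_effector", "body": {"ticks": [[[0.0015, 0.0015, 0.03, 0], [0, 0, 0.03, 0], [0, 0, 0.025, 0], [0, 0, 0.014, 0], [0, 0, 0.01, 0], [0, 0, 0, 0], [0, 0, 0, 0], [0, 0, 0, 0]]]}}

```text
time_s: 3.87
ee_pos: [0.4425, -0.3481, 0.0045]
tool_rot: [0.049, 0.999, -0.001, 0.002]
force: [-0.0, 0.0, 0.3]
width: 0.0848
finger_force: 0.0
```

Run:
```python
from h import *
for i in range(3): o=r.get_obs();print(o['ee_pos'],o['force'])
```

```text
[ 0.44252708 -0.34811655  0.00451801] [-0.00997004  0.03510572  0.31197634]
[ 0.44252708 -0.34811655  0.00451801] [-0.00997004  0.03510572  0.31197634]
[ 0.44252708 -0.34811655  0.00451801] [-0.00997004  0.03510572  0.31197634]
```

Call:
{"method": "drive_effector", "body": {"ticks": [[[0, 0, 0, 0], [0, 0, 0, 0], [0, 0, 0, 0], [0, 0, 0, 0], [0, 0, 0, 0], [0, 0, 0, 0], [0, 0, 0, 0], [0, 0, 0, 0], [0, 0, 0, 0], [0, 0, 0, 0]]], "jaw": 0.03, "force": 40}}

```text
time_s: 4.7
ee_pos: [0.4417, -0.3473, 0.0033]
tool_rot: [0.049, 0.999, -0.001, 0.001]
force: [-0.4, -0.0, 6.0]
width: 0.0429
finger_force: 43.0
```

Call:
{"method": "drive_effector", "body": {"ticks": [[[0, 0, -0.004, 0], [0, 0, -0.01, 0], [0, 0, -0.025, 0], [0, 0, -0.04, 0], [0, 0, -0.04, 0], [0, 0, -0.04, 0], [0, 0, -0.04, 0], [0, 0, 0, 0], [0, 0, 0, 0]]]}}

```text
time_s: 5.45
ee_pos: [0.4426, -0.3482, 0.2056]
tool_rot: [0.049, 0.999, -0.003, 0.003]
force: [0.2, 0.1, -2.2]
width: 0.043
finger_force: 42.2
```

Run:
```python
from h import *
c=cam('top');P=cloud(c);w=cam('wrist');save(w,'w3.png')
for nm,Q in(('wrist',cloud(w)),('top',P)):
    m=(Q[...,2]>.1)&(Q[...,2]<.24)&(np.hypot(Q[...,0]-.442,Q[...,1]+.347)<.06);print(nm,m.sum(),np.nanpercentile(Q[m][:,2],[5,50,95]) if m.sum() else '')
```

```text
wrist 14279 [0.21146712 0.21746486 0.23255051]
top 296 [0.20759921 0.21933455 0.22258842]
```

View pics/w3.png

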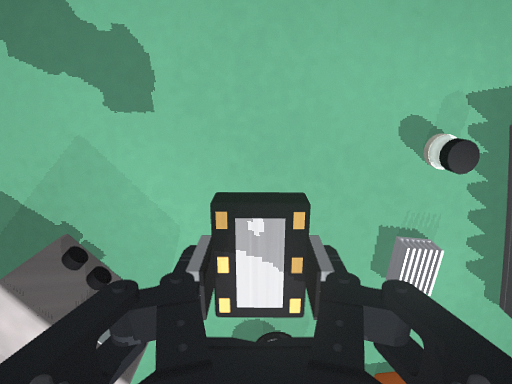

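The module is held between the pads, spanning about (212–308, 195–317). Now measuring its pose relative to the tool.

Create held.py:
```python
from h import *
def held(c,u0=205,u1=315,v0=190,v1=320):
    "held module's pose in tool axes, wrist camera"
    d=dict(c);d['T']=c['mount'];P=cloud(d)
    sub=P[v0:v1,u0:u1].reshape(-1,3);sub=sub[np.isfinite(sub[:,0])]
    core=sub[(abs(sub[:,0])<.025)&(abs(sub[:,1])<.016)&(sub[:,2]<.03)&(sub[:,2]>-.06)]
    A=np.c_[core[:,:2],np.ones(len(core))];k=np.linalg.lstsq(A,core[:,2],rcond=None)[0]
    ok=(abs(sub[:,2]-np.c_[sub[:,:2],np.ones(len(sub))]@k)<.003)&(abs(sub[:,1])<.0195)
    q=sub[ok];return k,np.percentile(q[:,0],[0.2,99.8]),q[:,1].min(),q[:,1].max(),len(core)
if __name__=='__main__':
    for i in range(2): print(held(cam('wrist')))
    o=r.get_obs();print(o['ee_pos'],o['tool_rot'],r.hold_point_z)
```

```bash
python3 held.py
```

```text
(array([ 0.00057416, -0.00202534, -0.0150748 ]), array([-0.0304567 ,  0.02943758]), np.float64(-0.019499035352997213), np.float64(0.019499463696235578), 6732)
(array([ 0.00018072, -0.00078966, -0.0150757 ]), array([-0.03046628,  0.02944989]), np.float64(-0.019498632094742112), np.float64(0.01949646336583495), 6757)
[ 0.43952281 -0.34510828  0.19859398] [ 0.04861798  0.99881395  0.00179141 -0.00194301] -0.0187
```

Call:
{"method": "drive_effector", "body": {"ticks": [[[0.0004, 0.015, -0.01, 0], [0.0004, 0.03, -0.01, 0], [0.0004, 0.0388, -0.01, 0], [0.0004, 0.0388, 0, 0], [0.0004, 0.0388, 0, 0], [0.0004, 0.0388, 0, 0], [0.0004, 0.0388, 0, 0], [0.0004, 0.0388, 0, 0], [0.0004, 0.0388, 0, 0], [0.0004, 0.0388, 0, 0]]]}}

```text
time_s: 6.48
ee_pos: [0.4698, 0.0095, 0.229]
tool_rot: [0.049, 0.999, 0.0, -0.002]
force: [0.0, -0.5, -1.3]
width: 0.0427
finger_force: 42.2
```

Call:
{"method": "drive_effector", "body": {"ticks": [[[0.0004, 0.0388, 0, 0], [0.0004, 0.0388, 0, 0], [0.0004, 0.0388, 0, 0], [0.0004, 0.0388, 0, 0], [0.0004, 0.0388, 0, 0], [0.0004, 0.0388, 0, 0], [0.0004, 0.0388, 0, 0], [0.0004, 0.0388, 0, 0], [0.0004, 0.025, 0, 0], [0.0004, 0.01, 0, 0]]]}}

```text
time_s: 7.32
ee_pos: [0.4995, 0.3547, 0.2283]
tool_rot: [0.047, 0.999, -0.0, -0.002]
force: [-0.8, -0.1, -1.9]
width: 0.0433
finger_force: 42.2
```

Call:
{"method": "drive_effector", "body": {"ticks": [[[0, 0, 0, 0], [0, 0, 0, 0], [0, 0, 0, 0], [0, 0, 0, 0], [0, 0, 0, 0]]]}}

```text
time_s: 7.73
ee_pos: [0.5013, 0.3501, 0.2313]
tool_rot: [0.05, 0.999, -0.0, -0.0]
force: [-0.4, 0.1, -0.1]
width: 0.0428
finger_force: 42.2
```

Create dome.py:
```python
from h import *
from scipy.optimize import least_squares
def dome(n=2):
    for i in range(n):
        o=r.get_obs();Q=cloud(cam('wrist'))
        m=(np.hypot(Q[...,0]-.409,Q[...,1]-.351)<.041)&(Q[...,2]>.03)&(Q[...,2]<.07);q=Q[m]
        s=least_squares(lambda p:np.linalg.norm(q-p[:3],axis=1)-.045,[.409,.351,.015],loss='soft_l1',f_scale=.001)
        print(s.x,m.sum(),np.median(abs(s.fun)),'tcp',o['ee_pos'],o['tool_rot'])
if __name__=='__main__': dome()
```

```bash
python3 dome.py
```

```text
[0.40796019 0.35167657 0.01496169] 5045 0.00038887905952803004 tcp [0.50125287 0.35014179 0.2312649 ] [ 4.95824640e-02  9.98769999e-01 -2.44824448e-04 -9.14741549e-05]
[0.40797455 0.35169606 0.0149665 ] 5048 0.00039451937051531577 tcp [0.50134357 0.35037801 0.23147728] [ 4.95040819e-02  9.98773915e-01 -7.83173729e-05  7.61062697e-05]
```

Call:
{"method": "drive_effector", "body": {"ticks": [[[0.03, -0.0026, 0, 0], [0.0335, -0.0026, 0, 0], [0.03, -0.0026, 0, 0], [0, 0, 0.04, 0], [0, 0, 0.04, 0], [0, 0, 0.04, 0], [0, 0, 0.03, 0], [0, 0, 0, 0], [0, 0, 0, 0], [0, 0, 0, 0]]]}}

```text
time_s: 8.67
ee_pos: [0.4089, 0.3538, 0.0834]
tool_rot: [0.049, 0.999, 0.001, 0.001]
force: [0.3, 0.1, -0.1]
width: 0.0431
finger_force: 42.2
```

Call:
{"method": "drive_effector", "body": {"ticks": [[[0, 0, 0, 0], [0, 0, 0, 0]]]}}

```text
time_s: 8.83
ee_pos: [0.4096, 0.3544, 0.0845]
tool_rot: [0.049, 0.999, 0.002, 0.002]
force: [0.1, 0.4, -0.4]
width: 0.043
finger_force: 42.2
```

```bash
python3 dome.py;python3 held.py
```

```text
[0.40793994 0.35156056 0.01496141] 4420 0.0002839581579491303 tcp [0.40958707 0.35437533 0.08448053] [0.04872809 0.99880765 0.001752   0.00240349]
[0.40794936 0.35161485 0.01497052] 4354 0.00028619441115576225 tcp [0.40920493 0.35420899 0.08407135] [0.04869877 0.99881017 0.00152944 0.00208241]
(array([ 0.04016089, -0.01713428, -0.01475353]), array([-0.03044851,  0.02947406]), np.float64(-0.01949811652745043), np.float64(0.019491982062581407), 6803)
(array([ 0.04873559, -0.0104839 , -0.01467393]), array([-0.0304508 ,  0.02942829]), np.float64(-0.019499388567598867), np.float64(0.01949906682142371), 6804)
[0.40802331 0.35348464 0.08259433] [4.86129743e-02 9.98817039e-01 6.59640251e-04 9.30698433e-04] -0.0187
```

```bash
sed -i 's/(sub\[:,2\]<.03)/(sub[:,2]<.0)/' held.py
```

Call:
{"method": "drive_effector", "body": {"ticks": [[[0, 0, 0, 0], [0, 0, 0, 0], [0, 0, 0, 0], [0, 0, 0, 0], [0, 0, 0, 0], [0, 0, 0, 0]]]}}

```text
time_s: 9.53
ee_pos: [0.4072, 0.3529, 0.0812]
tool_rot: [0.049, 0.999, -0.0, -0.0]
force: [0.9, -0.1, -0.5]
width: 0.0431
finger_force: 42.2
```

Run:
```python
from held import *
p=[]
for i in range(10):
    o=r.get_obs();c=cam('wrist');p.append(o['ee_pos'])
    if i%5==0:print(held(c))
p=np.array(p);print(p.round(4),p.mean(0))
```

```text
(array([ 0.00086377, -0.00106617, -0.01507671]), array([-0.03048467,  0.02941123]), np.float64(-0.01949932172837662), np.float64(0.019496999791139023), 6752)
(array([ 0.001733  , -0.0003711 , -0.01508243]), array([-0.03048071,  0.02943244]), np.float64(-0.01949923542245733), np.float64(0.019495307374773584), 6754)
[[0.4072 0.3529 0.0812]
 [0.4072 0.353  0.0812]
 [0.4072 0.353  0.0812]
 [0.4072 0.353  0.0812]
 [0.4072 0.353  0.0812]
 [0.4073 0.353  0.0813]
 [0.4072 0.353  0.0813]
 [0.4073 0.353  0.0813]
 [0.4073 0.353  0.0813]
 [0.4073 0.353  0.0813]] [0.4072361  0.35297961 0.08124719]
```

Call:
{"method": "drive_effector", "body": {"ticks": [[[0, -0.0014, 0.004, 0], [0, 0, 0.004, 0], [0, 0, 0.004, 0], [0, 0, 0.003, 0], [0, 0, 0.001, 0], [0, 0, 0, 0], [0, 0, 0, 0], [0, 0, 0, 0], [0, 0, 0, 0], [0, 0, 0, 0]]]}}

```text
time_s: 10.87
ee_pos: [0.4073, 0.3517, 0.0655]
tool_rot: [0.049, 0.999, 0.0, 0.0]
force: [0.4, 0.4, 0.9]
width: 0.0429
finger_force: 42.2
```

Call:
{"method": "drive_effector", "body": {"ticks": [[[0, 0, 0.001, 0], [0, 0, 0, 0], [0, 0, 0, 0], [0, 0, 0, 0]]]}}

```text
time_s: 11.2
ee_pos: [0.4071, 0.3516, 0.0643]
tool_rot: [0.049, 0.999, -0.0, -0.0]
force: [0.4, 0.0, -1.2]
width: 0.0426
finger_force: 42.2
```

Call:
{"method": "drive_effector", "body": {"ticks": [[[0, 0, 0.001, 0], [0, 0, 0, 0], [0, 0, 0, 0], [0, 0, 0, 0]]]}}

```text
time_s: 11.53
ee_pos: [0.4071, 0.3516, 0.0633]
tool_rot: [0.049, 0.999, -0.0, -0.0]
force: [-0.2, 0.4, -2.0]
width: 0.0428
finger_force: 42.3
```

Call:
{"method": "drive_effector", "body": {"ticks": [[[0, 0, 0.0005, 0], [0, 0, 0, 0], [0, 0, 0, 0]]]}}

```text
time_s: 11.78
ee_pos: [0.4072, 0.3516, 0.0632]
tool_rot: [0.049, 0.999, -0.0, -0.0]
force: [-1.7, -1.2, 2.5]
width: 0.0429
finger_force: 42.6
```

Call:
{"method": "drive_effector", "body": {"ticks": [[[0, 0, 0.0005, 0], [0, 0, 0, 0], [0, 0, 0, 0]]]}}

```text
time_s: 12.03
ee_pos: [0.4072, 0.3517, 0.0631]
tool_rot: [0.049, 0.999, -0.0, -0.0]
force: [-1.6, -1.8, 5.4]
width: 0.043
finger_force: 43.0
```

```bash
python3 held.py; python3 dome.py
```

```text
(array([ 5.55015732e-05, -9.99135938e-04, -1.50979109e-02]), array([-0.03042539,  0.02942261]), np.float64(-0.019490167626238657), np.float64(0.019499849380293727), 6733)
(array([-0.00072505, -0.00092522, -0.01509766]), array([-0.0304758 ,  0.02937199]), np.float64(-0.01949972345254736), np.float64(0.01949984765462347), 6745)
[0.40719294 0.35163388 0.06309346] [ 4.86001212e-02  9.98818307e-01 -9.88239992e-05 -8.80402624e-05] -0.0187
[0.40838599 0.35157332 0.01569394] 4558 0.0003981114442634069 tcp [0.40719294 0.35163388 0.06309346] [ 4.86001212e-02  9.98818307e-01 -9.88239992e-05 -8.80402624e-05]
[0.40835533 0.35158355 0.01566632] 4545 0.00038620748023095175 tcp [0.40717409 0.35162943 0.06308018] [ 4.85683385e-02  9.98819850e-01 -1.17296214e-04 -9.84471150e-05]
```

Call:
{"method": "drive_effector", "body": {"ticks": [[[0, 0, -0.0004, 0], [0, 0, 0, 0], [0, 0, 0, 0]]], "force": 20}}

```text
time_s: 12.48
ee_pos: [0.4072, 0.3516, 0.0631]
tool_rot: [0.049, 0.999, -0.0, -0.0]
force: [-1.9, -2.1, 5.1]
width: 0.0431
finger_force: 42.9
```

Call:
{"method": "drive_effector", "body": {"ticks": [[[0, 0, 0, 0], [0, 0, 0, 0], [0, 0, 0, 0]]], "jaw": 0.044, "force": 20}}

```text
time_s: 12.73
ee_pos: [0.4073, 0.3517, 0.0624]
tool_rot: [0.049, 0.999, 0.0, 0.0]
force: [-0.6, 0.9, -0.2]
width: 0.044
finger_force: 0.2
```

Call:
{"method": "drive_effector", "body": {"ticks": [[[0, 0, 0, 0], [0, 0, 0, 0], [0, 0, 0, 0]]], "jaw": 0.046}}

```text
time_s: 12.98
ee_pos: [0.407, 0.3515, 0.0625]
tool_rot: [0.049, 0.999, -0.0, -0.0]
force: [0.1, 0.3, -0.4]
width: 0.0464
finger_force: 0.0
```

Call:
{"method": "drive_effector", "body": {"ticks": [[[0, 0, 0, 0], [0, 0, 0, 0], [0, 0, 0, 0], [0, 0, 0, 0]]], "jaw": 0.056}}

```text
time_s: 13.32
ee_pos: [0.4071, 0.3516, 0.0627]
tool_rot: [0.049, 0.999, 0.0, 0.0]
force: [0.8, -0.0, -0.3]
width: 0.0566
finger_force: 0.0
```

Run:
```python
from held import *
c=cam('wrist');save(c,'w4.png');print(held(c))
```

```text
(array([-0.00325096,  0.01136134, -0.01564021]), array([-0.03070575,  0.02920398]), np.float64(-0.019498775959398865), np.float64(0.019491436174533656), 6775)
```

View pics/w4.png

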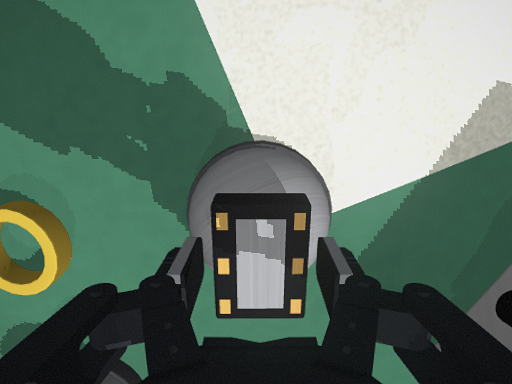

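The module sits level on the dome (about 0.01 rad tilt), with both pads clear. I'll back off and look again.

Call:
{"method": "drive_effector", "body": {"ticks": [[[0, 0, 0, 0], [0, 0, 0, 0], [0, 0, 0, 0], [0, 0, -0.005, 0], [0, 0, -0.01, 0], [0, 0, -0.02, 0], [0, 0, -0.04, 0], [0, 0, -0.04, 0], [0, 0, -0.04, 0], [0, 0, -0.02, 0]]], "jaw": 0.075, "force": 40}}

```text
time_s: 14.2
ee_pos: [0.4095, 0.3532, 0.2451]
tool_rot: [0.049, 0.999, 0.003, 0.004]
force: [-0.1, 0.2, 1.1]
width: 0.0754
finger_force: 0.0
```

Call:
{"method": "drive_effector", "body": {"ticks": [[[0, 0, 0, 0], [0, 0, 0, 0], [0, 0, 0, 0], [0, 0, 0, 0], [0, 0, 0, 0], [0, 0, 0, 0], [0, 0, 0, 0], [0, 0, 0, 0]]]}}

```text
time_s: 14.87
ee_pos: [0.4068, 0.3514, 0.2369]
tool_rot: [0.049, 0.999, -0.0, -0.001]
force: [-0.4, 0.1, 0.5]
width: 0.0753
finger_force: 0.0
```

Create mod.py:
```python
from h import *
def modpose(c,h=.078,xy=(.408,.3516)):
    Q=cloud(c);m=(abs(Q[...,2]-h)<.01)&(np.hypot(Q[...,0]-xy[0],Q[...,1]-xy[1])<.045);q=Q[m]
    A=np.c_[q[:,:2]-xy,np.ones(len(q))];k=np.linalg.lstsq(A,q[:,2],rcond=None)[0]
    return cv2.minAreaRect((q[:,:2]*1000).astype(np.float32)),k,len(q)
if __name__=='__main__':
    for i in range(3):
        c=cam('wrist');print(modpose(c),r.get_obs()['ee_pos'])
    print('top',modpose(cam('top')));print('scene',modpose(cam('scene')))
    save(c,'w5.png')
```

```bash
python3 mod.py
```

```text
(((407.7172546386719, 352.3459777832031), (43.94214630126953, 59.80937957763672), 84.4144287109375), array([ 0.00651106, -0.01042452,  0.07803089]), 2605) [0.40695111 0.35147439 0.23711828]
(((407.6856384277344, 352.4045715332031), (43.957298278808594, 59.56727981567383), 84.13238525390625), array([ 0.0095489 , -0.01305716,  0.07799445]), 2628) [0.40703231 0.35153917 0.23732956]
(((407.9482727050781, 352.30596923828125), (44.118282318115234, 60.20561218261719), 83.8867416381836), array([ 0.00819921, -0.01311392,  0.07801351]), 2629) [0.4070983  0.35157828 0.23750471]
top (((409.55810546875, 350.7306823730469), (45.196720123291016, 60.56858825683594), 88.73877716064453), array([-0.0021929 ,  0.02971775,  0.07702308]), 417)
scene (((407.73565673828125, 352.1442565917969), (43.099918365478516, 64.98348999023438), 84.3277587890625), array([-0.05708394, -0.01792787,  0.07696911]), 410)
```

Call:
{"method": "drive_effector", "body": {"ticks": [[[-0.0156, -0.0362, 0, 0], [-0.0156, -0.0362, 0, 0], [-0.0156, -0.0362, 0, 0], [-0.0156, -0.0362, 0, 0], [-0.0156, -0.0362, 0, 0], [-0.0156, -0.0362, 0, 0], [-0.0156, -0.0362, 0, 0], [-0.0156, -0.0362, 0, 0], [-0.0156, -0.0362, 0, 0], [-0.0156, -0.0362, 0, 0]]], "jaw": 0.085}}

```text
time_s: 15.95
ee_pos: [0.5276, -0.0258, 0.2381]
tool_rot: [0.049, 0.999, 0.0, 0.0]
force: [1.7, 1.0, 0.9]
width: 0.0845
finger_force: 0.0
```

Call:
{"method": "drive_effector", "body": {"ticks": [[[-0.0156, -0.0362, 0, 0], [-0.0156, -0.0362, 0, 0], [-0.0156, -0.0362, 0, 0], [-0.0156, -0.0362, 0, 0], [0, 0, 0, 0.094], [0, 0, 0, 0], [0, 0, 0, 0], [0, 0, 0, 0], [0, 0, 0, 0], [0, 0, 0, 0]]]}}

```text
time_s: 16.78
ee_pos: [0.5751, -0.1728, 0.2379]
tool_rot: [0.094, 0.996, 0.0, 0.0]
force: [-0.9, -0.3, 0.5]
width: 0.0851
finger_force: 0.0
```

Call:
{"method": "drive_effector", "body": {"ticks": [[[0, 0, 0, 0], [0, 0, 0, 0], [0, 0, 0, 0], [0, 0, 0, 0], [0, 0, 0, 0], [0, 0, 0, 0]]]}}

```text
time_s: 17.28
ee_pos: [0.5752, -0.174, 0.2377]
tool_rot: [0.095, 0.995, -0.0, -0.0]
force: [0.2, -0.0, -0.5]
width: 0.0852
finger_force: 0.0
```

Create hs.py:
```python
from h import *
for i in range(2):
    o=r.get_obs();c=cam('wrist');Q=cloud(c)
    m=(Q[...,2]>.024)&(Q[...,2]<.045)&(np.hypot(Q[...,0]-.575,Q[...,1]+.174)<.055);q=Q[m]
    print(cv2.minAreaRect((q[:,:2]*1000).astype(np.float32)),np.percentile(q[:,2],[50,90]),m.sum(),cv2.minAreaRect(np.argwhere(m)[:,::-1].astype(np.float32))[0],o['ee_pos'],o['tool_rot'])
save(c,'w6.png')
```

```bash
python3 hs.py
```

```text
((575.266357421875, -172.930908203125), (43.63310241699219, 60.24586486816406), 78.68115997314453) [0.0319023  0.03294903] 867 (260.0, 166.0) [ 0.5752363  -0.17402863  0.23769541] [ 9.54634885e-02  9.95432931e-01 -1.80608030e-05 -4.20235180e-05]
((575.4253540039062, -172.91241455078125), (43.697486877441406, 60.41569900512695), 78.63304138183594) [0.03188882 0.03291466] 887 (260.0, 166.0) [ 0.57525164 -0.17403471  0.23770217] [ 9.54911501e-02  9.95430279e-01  1.55307693e-05 -1.09265458e-05]
```

View pics/w6.png

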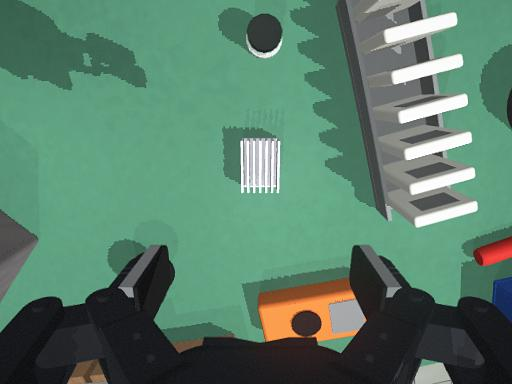

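The heat sink is at (260,166), squared with the fingers and well clear of the rack and meter. Descending.

Call:
{"method": "drive_effector", "body": {"ticks": [[[0, 0.0011, 0.035, 0.006], [0, 0, 0.035, 0], [0, 0, 0.035, 0], [0, 0, 0.035, 0], [0, 0, 0.03, 0], [0, 0, 0, 0], [0, 0, 0, 0], [0, 0, 0, 0], [0, 0, 0, 0], [0, 0, 0, 0]]]}}

```text
time_s: 18.22
ee_pos: [0.5778, -0.1739, 0.0709]
tool_rot: [0.098, 0.995, -0.001, 0.003]
force: [-0.3, -1.3, 0.3]
width: 0.0851
finger_force: 0.0
```

```bash
python3 hs.py
```

```text
((575.5558471679688, -173.15350341796875), (44.1642951965332, 60.7392463684082), 78.83006286621094) [0.03187273 0.03272082] 3236 (259.0, 212.5) [ 0.57781225 -0.17393377  0.0709208 ] [ 9.84675635e-02  9.95136207e-01 -8.72652300e-04  2.70316374e-03]
((575.5637817382812, -173.13526916503906), (44.29324722290039, 60.63294982910156), 78.66370391845703) [0.03186685 0.03274501] 3258 (258.5, 213.49996948242188) [ 0.5774786  -0.17381807  0.07056741] [ 9.84945555e-02  9.95134409e-01 -7.81078282e-04  2.39164870e-03]
```

Call:
{"method": "drive_effector", "body": {"ticks": [[[0, 0, 0.025, 0], [0, 0, 0.02, 0], [0, 0, 0.015, 0], [0, 0, 0, 0], [0, 0, 0, 0], [0, 0, 0, 0], [0, 0, 0, 0], [0, 0, 0, 0]]]}}

```text
time_s: 18.98
ee_pos: [0.5769, -0.1735, 0.0094]
tool_rot: [0.098, 0.995, -0.0, 0.001]
force: [0.3, 0.9, -0.7]
width: 0.0849
finger_force: 0.0
```

Call:
{"method": "drive_effector", "body": {"ticks": [[[0.001, 0, 0.001, 0], [0, 0, 0, 0], [0, 0, 0, 0], [0, 0, 0, 0], [0, 0, 0, 0], [0, 0, 0, 0], [0, 0, 0, 0]]]}}

```text
time_s: 19.57
ee_pos: [0.5745, -0.1727, 0.0067]
tool_rot: [0.098, 0.995, 0.0, -0.0]
force: [0.1, -0.6, -0.0]
width: 0.0852
finger_force: 0.0
```

Call:
{"method": "drive_effector", "body": {"ticks": [[[0, 0, 0, 0], [0, 0, 0, 0], [0, 0, 0, 0], [0, 0, 0, 0], [0, 0, 0, 0], [0, 0, 0, 0], [0, 0, 0, 0], [0, 0, 0, 0], [0, 0, 0, 0], [0, 0, 0, 0]]], "jaw": 0.03, "force": 50}}

```text
time_s: 20.4
ee_pos: [0.5748, -0.1729, 0.0069]
tool_rot: [0.099, 0.995, -0.0, 0.0]
force: [0.9, -0.7, 1.7]
width: 0.0431
finger_force: 53.6
```

Call:
{"method": "drive_effector", "body": {"ticks": [[[0, 0, -0.004, 0], [0, 0, -0.01, 0], [0, 0, -0.025, 0], [0, 0, -0.04, 0], [0, 0, -0.04, 0], [0, 0, -0.04, 0], [0, 0, -0.04, 0], [0, 0, -0.025, 0], [0, 0, -0.01, 0], [0, 0, 0, 0]]]}}

```text
time_s: 21.23
ee_pos: [0.5761, -0.1734, 0.2447]
tool_rot: [0.098, 0.995, -0.001, 0.003]
force: [0.1, 0.1, -1.6]
width: 0.0429
finger_force: 53.3
```

Call:
{"method": "drive_effector", "body": {"ticks": [[[0, 0, 0, 0], [0, 0, 0, 0], [0, 0, 0, 0], [0, 0, 0, 0], [0, 0, 0, 0], [0, 0, 0, 0], [0, 0, 0, 0], [0, 0, 0, 0]]]}}

```text
time_s: 21.9
ee_pos: [0.5745, -0.1727, 0.2405]
tool_rot: [0.098, 0.995, 0.0, -0.0]
force: [-0.8, -0.4, -2.3]
width: 0.0432
finger_force: 53.2
```

Create hh.py:
```python
from h import *
o=r.get_obs();c=cam('wrist');save(c,'w7.png');d=dict(c);d['T']=c['mount'];P=cloud(d)
q=P[150:340,190:330].reshape(-1,3);q=q[np.isfinite(q[:,0])]
q=q[(abs(q[:,0])<.045)&(abs(q[:,1])<.0195)&(q[:,2]>-.05)&(q[:,2]<.02)]
h,e=np.histogram(q[:,2],40);z0=e[h.argmax()]
t=q[abs(q[:,2]-z0)<.004];k=np.linalg.lstsq(np.c_[t[:,:2],np.ones(len(t))],t[:,2],rcond=None)[0]
res=t[:,2]-np.c_[t[:,:2],np.ones(len(t))]@k;t=t[abs(res-np.median(res))<.0015];k=np.linalg.lstsq(np.c_[t[:,:2],np.ones(len(t))],t[:,2],rcond=None)[0]
print('plane',k,'x',np.percentile(t[:,0],[.2,99.8]),len(t));print(o['ee_pos'],o['tool_rot'],o['width'])
```

```bash
python3 hh.py
```

```text
plane [ 0.0011203  -0.00286673 -0.02504748] x [-0.03100691  0.02911169] 4104
[ 0.57448491 -0.17274001  0.24050588] [ 9.84763279e-02  9.95139383e-01  4.76375339e-05 -1.35837972e-04] 0.04322835252575203
```

View pics/w7.png

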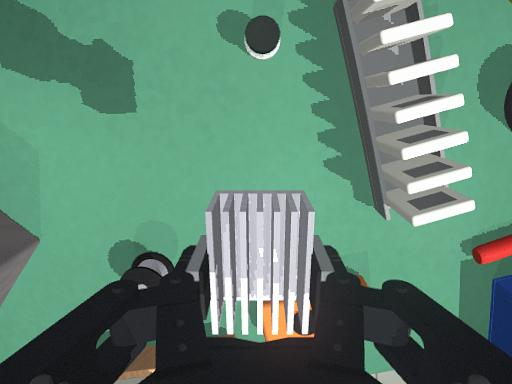

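The heat sink is held level, fins up, across its outer fins, at (207–313, 190–335) in the picture. Carrying it high over the rack to a stop beside the dome.

Call:
{"method": "drive_effector", "body": {"ticks": [[[0, 0, 0, -0.096], [0.004, 0.015, 0, 0], [0.0065, 0.0273, 0, 0], [0.0085, 0.0343, 0, 0], [0.0085, 0.0343, 0, 0], [0.0085, 0.0343, 0, 0], [0.0085, 0.0343, 0, 0], [0.0085, 0.0343, 0, 0], [0.0085, 0.0343, 0, 0], [0.0085, 0.0343, 0, 0]]]}}

```text
time_s: 22.78
ee_pos: [0.5325, 0.1176, 0.2411]
tool_rot: [0.051, 0.999, 0.0, 0.0]
force: [-0.2, 0.5, -1.1]
width: 0.0431
finger_force: 53.2
```

Call:
{"method": "drive_effector", "body": {"ticks": [[[0.0085, 0.0343, 0, 0], [0.0085, 0.0343, 0, 0], [0.0085, 0.0343, 0, 0], [0.0085, 0.0343, 0, 0], [0.0085, 0.0343, 0, 0], [0.0085, 0.0343, 0, 0], [0.0065, 0.0273, 0, 0], [0.004, 0.015, 0, 0], [0, 0, 0, 0], [0, 0, 0, 0]]]}}

```text
time_s: 23.62
ee_pos: [0.4968, 0.3686, 0.2406]
tool_rot: [0.05, 0.999, -0.001, -0.0]
force: [0.5, -1.1, -2.1]
width: 0.0431
finger_force: 53.2
```

Call:
{"method": "drive_effector", "body": {"ticks": [[[0, 0, 0, 0], [0, 0, 0, 0], [0, 0, 0, 0], [0, 0, 0, 0], [0, 0, 0, 0], [0, 0, 0, 0]]]}}

```text
time_s: 24.12
ee_pos: [0.4976, 0.3678, 0.2408]
tool_rot: [0.051, 0.999, 0.0, 0.0]
force: [0.0, 0.5, -1.0]
width: 0.0431
finger_force: 53.2
```

```bash
python3 mod.py; python3 hh.py
```

```text
(((408.27349853515625, 352.0729064941406), (44.093177795410156, 59.754493713378906), 83.9941177368164), array([-0.0055213 , -0.01239211,  0.078203  ]), 3074) [0.49751474 0.367959   0.2407776 ]
(((408.26934814453125, 352.1889343261719), (44.14401626586914, 59.74313735961914), 84.02555084228516), array([-0.00512425, -0.01321088,  0.0782039 ]), 3085) [0.49745583 0.36806651 0.24075397]
(((408.2236328125, 352.2663879394531), (44.13372039794922, 59.70287322998047), 84.04924774169922), array([-0.00583332, -0.01166777,  0.0782198 ]), 3058) [0.49737897 0.36814717 0.2407041 ]
top (((409.6207275390625, 352.06561279296875), (46.369728088378906, 60.40251159667969), 84.1114730834961), array([0.00161712, 0.02280718, 0.0771759 ]), 508)
scene (((408.5302734375, 351.8326721191406), (43.61177444458008, 62.664615631103516), 84.45662689208984), array([-0.05776061, -0.01815366,  0.07695165]), 409)
plane [ 0.0001067  -0.00238757 -0.02500815] x [-0.03102933  0.02899906] 4118
[0.49729672 0.36829114 0.24066172] [ 5.06603616e-02  9.98715937e-01 -2.37477746e-05 -6.24002029e-05] 0.04263167460645628
```

Call:
{"method": "drive_effector", "body": {"ticks": [[[0.022, -0.0062, 0, 0], [0.022, -0.0062, 0, 0], [0.022, -0.0062, 0, 0], [0.0223, -0.0062, 0, 0], [0, 0, 0, 0], [0, 0, 0.025, 0], [0, 0, 0.035, 0], [0, 0, 0.035, 0], [0, 0, 0.02, 0], [0, 0, 0, 0]]]}}

```text
time_s: 25.25
ee_pos: [0.4033, 0.35, 0.1199]
tool_rot: [0.051, 0.999, -0.003, -0.004]
force: [-0.6, -0.2, -2.4]
width: 0.0433
finger_force: 53.1
```

Call:
{"method": "drive_effector", "body": {"ticks": [[[0, 0, 0, 0], [0, 0, 0, 0], [0, 0, 0, 0], [0, 0, 0, 0], [0, 0, 0, 0], [0, 0, 0, 0], [0, 0, 0, 0], [0, 0, 0, 0], [0, 0, 0, 0], [0, 0, 0, 0]]]}}

```text
time_s: 26.08
ee_pos: [0.4069, 0.3526, 0.1256]
tool_rot: [0.051, 0.999, -0.0, -0.0]
force: [-0.3, -0.3, -1.0]
width: 0.0432
finger_force: 53.1
```

Descending the last 30 mm gently, with overshoot in mind.

Call:
{"method": "drive_effector", "body": {"ticks": [[[0, 0, 0.003, 0], [0, 0, 0.004, 0], [0, 0, 0.004, 0], [0, 0, 0.004, 0], [0, 0, 0.003, 0], [0, 0, 0.002, 0], [0, 0, 0.001, 0], [0, 0, 0, 0], [0, 0, 0, 0], [0, 0, 0, 0]]]}}

```text
time_s: 26.92
ee_pos: [0.4071, 0.3527, 0.1049]
tool_rot: [0.051, 0.999, 0.0, 0.0]
force: [0.2, 0.4, -1.2]
width: 0.043
finger_force: 53.1
```

Call:
{"method": "drive_effector", "body": {"ticks": [[[0, 0, 0, 0], [0, 0, 0.002, 0], [0, 0, 0.002, 0], [0, 0, 0.002, 0], [0, 0, 0.001, 0], [0, 0, 0.001, 0], [0, 0, 0, 0], [0, 0, 0, 0], [0, 0, 0, 0], [0, 0, 0, 0]]]}}

```text
time_s: 27.75
ee_pos: [0.4071, 0.3527, 0.0968]
tool_rot: [0.051, 0.999, 0.0, 0.0]
force: [-0.1, 0.5, -1.5]
width: 0.0429
finger_force: 53.1
```

Call:
{"method": "drive_effector", "body": {"ticks": [[[0, 0, 0, 0], [0, 0, 0, 0], [0, 0, 0, 0], [0, 0, 0, 0], [0, 0, 0, 0], [0, 0, 0, 0], [0, 0, 0, 0], [0, 0, 0, 0], [0, 0, 0, 0], [0, 0, 0, 0]]]}}

```text
time_s: 28.58
ee_pos: [0.4069, 0.3526, 0.0967]
tool_rot: [0.051, 0.999, -0.0, -0.0]
force: [-0.2, -0.9, -1.5]
width: 0.0433
finger_force: 53.1
```

```bash
python3 hh.py
```

Run:
```python
from h import *
c=cam('scene');save(c,'s2.png');i=c['image'][150:270,360:500,::-1];cv2.imwrite('pics/s2c.png',cv2.resize(i,None,fx=5,fy=5,interpolation=cv2.INTER_CUBIC))
Q=cloud(c);m=(np.hypot(Q[...,0]-.408,Q[...,1]-.352)<.05);print(np.histogram(Q[m][:,2],bins=np.arange(.05,.16,.005)))
```

```text
plane [ 0.00043078 -0.00310305 -0.02505863] x [-0.03116554  0.02898408] 4092
[0.40693799 0.35259507 0.09669848] [ 5.06091856e-02  9.98718534e-01 -3.66688577e-06 -4.44140486e-06] 0.043250664017971084
(array([ 65,   5,  42,  46,  43, 133,   0,   8,  54,  79,  59,  88, 116,
       118, 170,  29,  36,  30,  43,  71, 104]), array([0.05 , 0.055, 0.06 , 0.065, 0.07 , 0.075, 0.08 , 0.085, 0.09 ,
       0.095, 0.1  , 0.105, 0.11 , 0.115, 0.12 , 0.125, 0.13 , 0.135,
       0.14 , 0.145, 0.15 , 0.155]))
```

View pics/s2c.png

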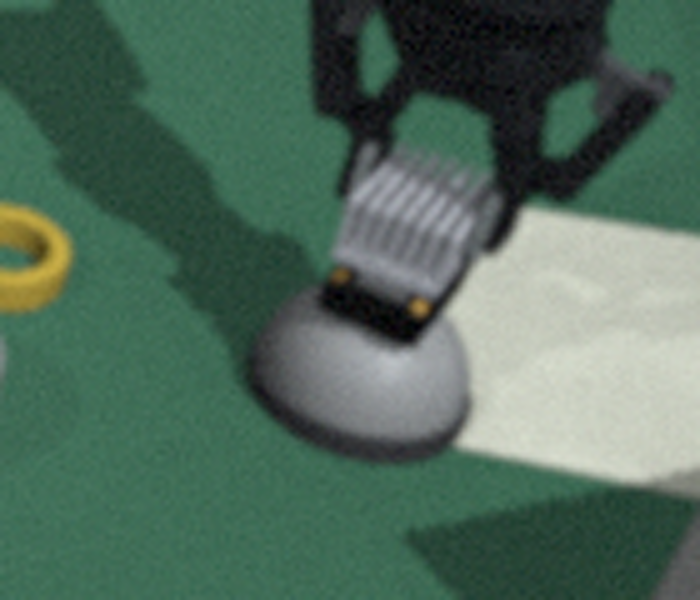

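The crop shows the heat sink, fins up and squared, above the module, whose contacts are at (340,277) and (420,307), level on the dome. Depth shows clear air from about 79 to 89 mm, so I'm handing in.

```bash
python3 -c "
from station import r, imaging, ticket
print(ticket.finish_job())"
```

```text
the job is handed in; nothing more can be done
None
```

The job is handed in, with no verdict returned: the module is balanced on the dome (about 1° tilt), and the heat sink is still held fins up, centred and squared, about 11 mm above it by my measurements.

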